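# Feed square-headed pins through an adjustable orienting chute

## Robot

A 6-joint arm with a two-finger parallel gripper is mounted at the origin on the work surface. World frame = base frame: x ahead of the robot, y to its left, z up, the work surface at z = 0. Lengths are in m, angles in rad, forces in N, time in s.
With the tool pointing down it reaches from about 0.375 to 0.825 m from the base axis. Payload 5.5 kg.
Tool frame: the origin (TCP) lies midway between the tips of the shut fingers; the grasp point (between the pads) lies manip.grip_point_offset behind it (manip.grip_point_offset is the distance from the TCP to the grasp point, in m); z points along the fingers, y is the direction in which the jaws open and shut (so a half turn about z gives the same grasp; the last joint's range is limited). The gripper opens to 85 mm and grips with 20 to 120 N. Pads are 22 mm wide; open, the fingers measure 114 mm over their backs; the gripper's body (76 mm by 85 mm) begins 54 mm behind the grasp point. The pads swing forward as they close: fully open they stand 13 mm farther back than shut.
Start: joints at [-1.138, 0.314, -0.047, 1.21, 0, 1.571], TCP at [0.252, -0.545, 0.231] pointing down, gripper open.
Joint ranges: [-2.67, 2.67], [-0.69, 1.73], [-1.03, 1.25], [-2.08, 2.16], [-1.42, 1.45], [-3.14, 3.14]. Speed limits (rad/s): [2.39, 2.39, 3.01, 3.14, 3.14, 3.14].

## Interface

Orientations are given as a unit quaternion [x, y, z, w].
In Python, from station import manip, hand, get_state, capture, get_calibration gives the robot as it stands. The module is installed in compiled form; this text tells all that it offers. Calls block until the motion is done:
- manip.reach(position, orientation): joint-space move of the TCP to a pose.
- manip.move_l(position, orientation=None, max_speed=0.15, f_stop=None): straight line of the TCP; orientation=None keeps the orientation; max_speed is the mean speed in m/s. With f_stop (N) it stops when the force on the tool has changed by that much, and returns True; else False.
- manip.goto_joints(angles): joint-space move.
- hand.set_gripper(opening): opening from 0.0 (shut) to 1.0 (fully open); the grip force is fixed at half the most; returns when the fingers have stopped.
- manip.sleep(seconds).
- manip.inverse_kinematics(position, orientation): joint angles nearest the present ones, or None.
- get_state(): the state.
- capture(name): name is "scene" or "top" or "wrist"; returns the picture (384x512x3 uint8, red, green, blue); there is no depth.
- get_calibration(name): a dict with "mtx" (3x3 intrinsics, pixels), "rvec" (rotation vector, rad) and "tvec" (3), from world to camera coordinates, as OpenCV has them. Camera axes: x right, y down, z forward; pixel columns grow to the right and rows downward; lengths in m; the calibration is good to about 2 mm. A picture is of the moment at which its call begins: read the wrist's pose just before it. get_calibration takes no time and is no camera call; for the wrist camera it gives the pose at the moment of the call.
A pose or a line that the arm cannot do raises manip.PlanningError and nothing moves.
- manip.job_done(): hands the job in, once; it reports no verdict.
The state is a dict: "t": time; "qpos": joint angles; "joint_vel": joint speeds; "effort": joint torques, N m; "tcp_pos": TCP position; "eef_rot": TCP orientation; "force": force on the tool from outside, world axes, zero at the start; "ft_torque": the same for the moment, N m; "gripper_width": opening from 0.0 (shut) to 1.0 (fully open).
Only numpy, scipy, OpenCV 4.12 (cv2) and the standard library are available. Lean on these libraries where they do the work, as an engineer would, in place of code of your own. Each camera call takes 0.05 s, during which the arm holds its last target. There are 200 camera calls.

## Task

First turn the eccentric guide on the sloping chute, counter-clockwise, until its black grip bar stands square across the chute, so that the gap just lets a pin's head pass, and leave it set so. Then feed the two square-headed steel pins into the upper end of the chute, so that each drops its shank through the slot and slides past the eccentric down to the end stop; both must end hanging by their heads, heads up, one behind the other at the stop. Leave the other things on the bench where they are.

Things in the scene. Friction and masses are not known exactly. Their poses are not given: they have to be found in the camera images.
- chute_exit (a point): Lower end of the fixed chute: on the middle line of the slot, level with the rail tops, at the end stop's face (stop 12 mm high). x points uphill along the rails, y across, z square off them; slope 32 degrees. Rails run from x = 0 to 300 mm, 7.5 to 31.5 mm either side of the middle; the slot is 15 mm wide, open throughout. Two pins at the stop have head centres at x = 13 and 39 mm, z = 5 mm.
- chute_feed (a point): Feeding place: slot's middle line, level with the rail tops, 250 mm uphill of chute_exit, same axes; the rails are bare above x = 202 mm. Rails are slippery (friction about 0.25). A pin laid here along the slot, head uphill, shank downhill over the slot, a side of its head on the rails, tips its shank through the slot when let go, hangs by its head and slides down by itself.
- chute: The fixed aluminium chute on its base plate, 300 x 120 mm; origin under its middle, x uphill, z up. Beside the track stand fences 10 mm tall, in the chute_exit frame: at y = -15 and +17 mm from x = 0 to 98 mm; the one at y = -15 goes on to x = 161, facing the eccentric; from x = 160 to 200 they flare out to y = -22 and +24. Rail tops are 78 mm above the bench at x = 0, 237 mm at x = 300.
- eccentric (a joint): Turn (rad, 0 to 2.8) of the eccentric, a steel disc beside the track, about an axis square to the rails through x = 125, y = 30.5 mm of chute_exit; grows counter-clockwise seen from above. At 0 its bar lies along the chute, at 1.571 square across. Gap to the opposite fence = 29.5 - 7 cos(value) mm. Starts at 0.3 to 0.85, too tight; stays where left (friction 0.06 N m). Disc 12 mm tall, radius 16.
- eccentric_grip (a point): Centre of the black grip bar on the eccentric, on its turning axis, 36 mm off the rails. Bar 46 mm long, 10 mm thick, 26 mm tall (23 to 49 mm off the rails). x points along the bar, z along the turning axis, which leans 32 degrees from vertical, square to the rails; the frame turns with the bar.
- pin_a_head (a point): Centre of the head of a loose dark steel pin (74 g) lying on the bench: head 26 x 26 mm, 10 mm thick; round shank 9 mm across, 42 mm long. z points along the pin from shank tip to head, y across it. Lying, it rests on a head edge and the shank tip: z leans 11 degrees up from level, head centre 14 mm high; the two sides facing +-y stand upright, 26 mm apart, and can be gripped.
- pin_b_head (a point): the second pin, like pin_a_head
- circuit_board: a green circuit board 100 x 70 x 6 mm lying flat; not part of the job
- dish_single: a clear round sample dish, 64 mm across, 15 mm tall; not part of the job
- dish_stack: a stack of three such dishes, 45 mm tall; not part of the job
- wash_bottle: a white plastic bottle, 60 mm across, 150 mm tall, standing; not part of the job
- hinge_bracket: a small aluminium angle bracket 50 x 35 x 30 mm; not part of the job
- screwdriver: a screwdriver 160 mm long lying on the bench; not part of the job
- pin_a: the first pin as a whole; its origin lies on the bench under the underside of its head
- pin_b: the second pin as a whole, likewise
Not all that is in view belongs to the job. What is shaped like the pin_a but purple or yellow is not meant.

How it is judged:
By the outcome, as a careful person would: the job done as asked, in the order asked, and still so for the second after the job is handed in, with the robot touching nothing.
It also fails if it takes over 67 s, if anything falls off the work surface, if the arm or the gripper's body presses on something with over 40 N, if the wrist force passes 120 N, or if a joint passes its speed limit or range.

## Working session

There is one attempt and no reset: what is moved stays moved. The work goes in short steps, each a Python script; the robot and the scene stay as the last script left them, time stands still between calls to the robot, and variables do not carry over. Pictures are saved under pics/ and viewed, about 8 in all and at most 12, crops included, and the job is handed in when it is done.

```bash
mkdir -p pics; python3 - <<'E'
from station import *
import cv2,numpy as np
a=[capture(n) for n in("scene","top")]
for n,i in zip(("scene","top"),a):
    cv2.imwrite(f"pics/{n}0.png",i[...,::-1]); c=get_calibration(n); print(n,{k:np.round(v,3).tolist() for k,v in c.items()})
t=cv2.resize(a[1][...,::-1],(800,600),interpolation=cv2.INTER_CUBIC); cv2.imwrite("pics/top0b.png",t)
print(manip.grip_point_offset,get_state())
E
```

```text
scene {'mtx': [[350.3, 0.0, 254.707], [0.0, 350.3, 191.936], [0.0, 0.0, 1.0]], 'rvec': [2.402, 0.675, -0.255], 'tvec': [-0.368, -0.183, 1.091]}
top {'mtx': [[364.588, 0.0, 250.59], [0.0, 364.588, 195.93], [0.0, 0.0, 1.0]], 'rvec': [2.116, -2.151, 0.171], 'tvec': [-0.106, 0.548, 0.89]}
0.0187 {'t': 0.1, 'qpos': array([-1.13803049e+00,  3.14160141e-01, -4.79721879e-02,  1.21022716e+00,
       -2.56655664e-06,  1.57079152e+00]), 'joint_vel': array([ 1.09273657e-03, -2.82657774e-03,  7.15290253e-04, -1.89174167e-03,
       -7.22547639e-04, -1.68428541e-05]), 'effort': array([-1.09176021e-04, -5.40765774e+01,  3.40541911e+01,  1.11506143e-02,
       -5.52531776e-05, -3.65668285e-06]), 'tcp_pos': array([ 0.25140691, -0.54420479,  0.23052093]), 'eef_rot': array([ 9.76679603e-01,  2.14700587e-01, -1.69055659e-04, -7.63079861e-04]), 'force': array([-0.39129417, -0.11007847, -0.96600876]), 'ft_torque': array([-0.00449991,  0.02352723,  0.03186318]), 'gripper_width': 0.9967591403255199}
```

View pics/top0b.png

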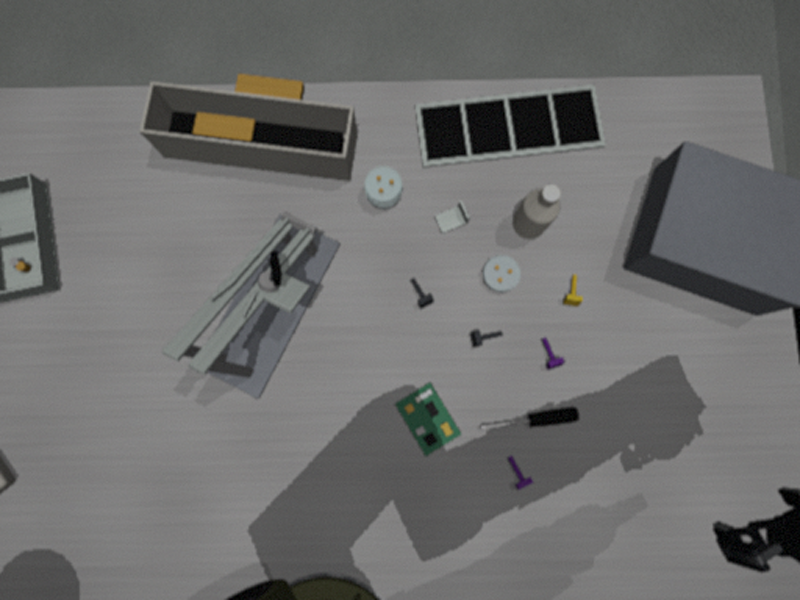

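View pics/scene0.png

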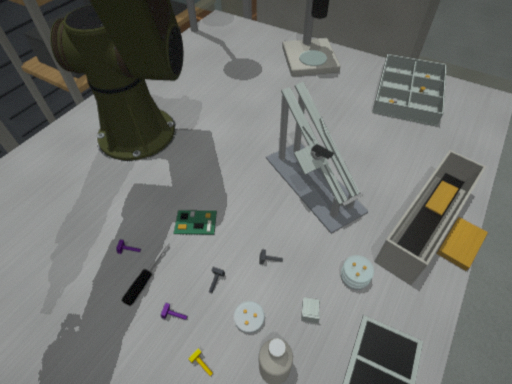

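The top view (800 px wide) shows two dark pins, with heads at about (425,298) and (477,338). Their shape twins are purple at (552,360) and (522,483) and yellow at (573,297). Only the two dark grey ones fit. The chute runs from its upper end at about (190,360) to its lower end at about (300,228), and the black bar is at (276,268). Next: an enlarged crop of the chute and the pins.

```bash
cat > h.py <<'E'
from station import *
import cv2,numpy as np
from scipy.spatial.transform import Rotation as R
def cast(c,px,z):
    "world points where pixels px cross height z (scalar or per point)"
    px=np.atleast_2d(px).astype(float); Rm=cv2.Rodrigues(np.array(c["rvec"]))[0]; t=np.ravel(c["tvec"])
    d=np.c_[px,np.ones(len(px))]@np.linalg.inv(c["mtx"]).T@Rm; o=-Rm.T@t
    s=(np.broadcast_to(z,len(px))-o[2])/d[:,2]
    return o+d*s[:,None]
def proj(c,P): return cv2.projectPoints(np.atleast_2d(np.array(P,float)),np.array(c["rvec"]),np.array(c["tvec"]),np.array(c["mtx"]),None)[0][:,0]
E
python3 - <<'E'
from h import *
c=get_calibration("top"); i=cv2.imread("pics/top0.png")
a=cv2.resize(i[130:260,95:225],(600,600),interpolation=cv2.INTER_CUBIC)
b=cv2.resize(i[170:240,255:325],(200,200),interpolation=cv2.INTER_CUBIC)
o=np.zeros((600,800,3),np.uint8);o[:,:600]=a;o[:200,600:]=b
s=cv2.imread("pics/scene0.png"); o[200:400,600:]=cv2.resize(s[240:300,200:290],(200,200)); cv2.imwrite("pics/crop1.png",o)
for n,z in(("top",0),):
    R_=cv2.Rodrigues(c["rvec"])[0];print("cam",-R_.T@np.ravel(c["tvec"]))
cw=get_calibration("wrist");R_=cv2.Rodrigues(np.array(cw["rvec"]))[0];print("wcam",-R_.T@np.ravel(cw["tvec"]),R_,cw["mtx"])
g=cv2.cvtColor(i,cv2.COLOR_BGR2HSV)
m=((i.max(2)<85)).astype(np.uint8);m[:170]=0;m[240:]=0;m[:,:255]=0;m[:,325:]=0
n,l,st,ce=cv2.connectedComponentsWithStats(m)
for k in range(1,n):
    if st[k,4]>20: 
        print(ce[k],st[k],cast(c,ce[k],.01),i[l==k].mean(0))
print(cast(c,np.array([[190,360],[300,228],[276,268]])/1.5625,[.237,.078,.18]))
E
```

```text
cam [ 0.39265988 -0.11726246  0.96709913]
wcam [ 0.32177591 -0.51130115  0.37363266] [[ 4.18969983e-01 -9.07999658e-01 -8.79483008e-04]
 [-8.64578388e-01 -3.99230075e-01  3.05154976e-01]
 [-2.77431730e-01 -1.27090393e-01 -9.52302298e-01]] [[332.32974584   0.         254.79213184]
 [  0.         332.32974584 192.28374841]
 [  0.           0.           1.        ]]
[269.69902913 188.93203883] [263 178  14  19 103] [[ 0.56960687 -0.16567136  0.01      ]] [55.16504854 53.25242718 52.21359223]
[307.86792453 215.59433962] [301 211  20  11 106] [[ 0.49648558 -0.26446754  0.01      ]] [54.63207547 52.53773585 51.64150943]
[[0.44820922 0.14432099 0.237     ]
 [0.67106461 0.03171653 0.078     ]
 [0.58086918 0.04806477 0.18      ]]
```

View pics/crop1.png

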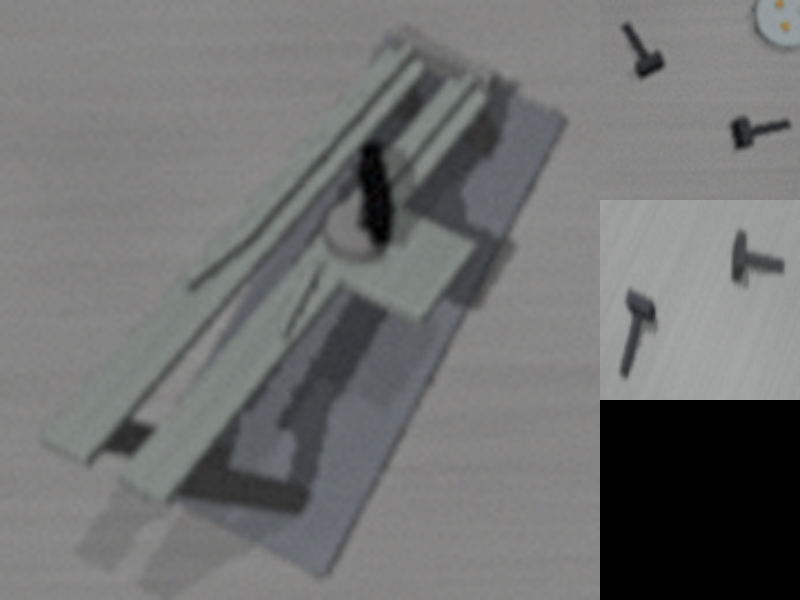

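The crop shows the same two dark pins in both views. The rails' upper-end corners are at crop pixels (43,440), (92,465), (122,482) and (168,503). The bar runs from (370,145) to (380,240). Next, one wrist look at the pins and one at the chute.

```bash
cat >> h.py <<'E'
def down(psi): return R.from_euler('z',psi)*R.from_euler('x',np.pi)
def look(xy,h,name,z0):
    "tool-down wrist look at xy, camera at height h; saves picture and calibration"
    az=np.arctan2(xy[1],xy[0]); psi=az+np.pi/2; ex=np.array([np.cos(psi),np.sin(psi)])
    p=np.array(xy)-ex*(.078-.30*(h-z0))
    manip.reach([*p,h-.143],down(psi).as_quat()); manip.sleep(.3)
    c=get_calibration("wrist"); i=capture("wrist"); cv2.imwrite(f"pics/{name}.png",i[...,::-1]); np.save(f"pics/{name}.npy",c,allow_pickle=True)
    return c,i[...,::-1].copy()
E
python3 - <<'E'
from h import *
look((.535,-.215),.30,"wp",0); print(get_state()["t"])
c,i=look((.57,.09),.58,"wc",.15); print(get_state()["t"],get_state()["qpos"])
cv2.imwrite("pics/wc2.png",cv2.resize(i,(800,600),interpolation=cv2.INTER_CUBIC))
j=cv2.imread("pics/wp.png"); c=np.load("pics/wp.npy",allow_pickle=True).item()
m=(j.max(2)<90).astype(np.uint8)
n,l,st,ce=cv2.connectedComponentsWithStats(m)
for k in range(1,n):
    if 100<st[k,4]<8000:
        rr=cv2.minAreaRect(np.argwhere(l==k)[:,::-1].astype(np.float32)); print(ce[k],st[k],cast(c,ce[k],.01),rr,j[l==k].mean(0))
E
```

```text
2.1083
4.0917 [ 2.44044799e-01  2.87454844e-01  3.81523542e-01  1.66525431e+00
 -5.10048265e-05  1.65892964e+00]
[452.82853026 138.22334294] [404  87  80  72 694] [[ 0.71170764 -0.23685452  0.01      ]] ((442.30389404296875, 122.22653198242188), (64.51792907714844, 52.77388381958008), 48.012786865234375) [81.63256484 82.27377522 77.91354467]
[270.2875368  120.41511286] [ 244   88   55   60 1019] [[ 0.56967341 -0.16306977  0.01      ]] ((275.6229553222656, 114.85246276855469), (33.289588928222656, 63.50629425048828), 39.80556869506836) [50.63984298 46.99214917 45.11285574]
[ 67.79388606 193.31773969] [  13  146  114   93 4318] [[ 0.37358949 -0.15477218  0.01      ]] ((69.11585998535156, 204.9573211669922), (81.93217468261719, 91.26622009277344), 32.905242919921875) [54.08036128 69.14705882 37.72163038]
[233.45791246 247.17620651] [215 225  44  50 891] [[ 0.49306669 -0.26214038  0.01      ]] ((233.90017700195312, 254.07098388671875), (52.79933166503906, 31.80451011657715), 65.89776611328125) [59.73176207 55.09203143 52.70482604]
```

View pics/wc2.png

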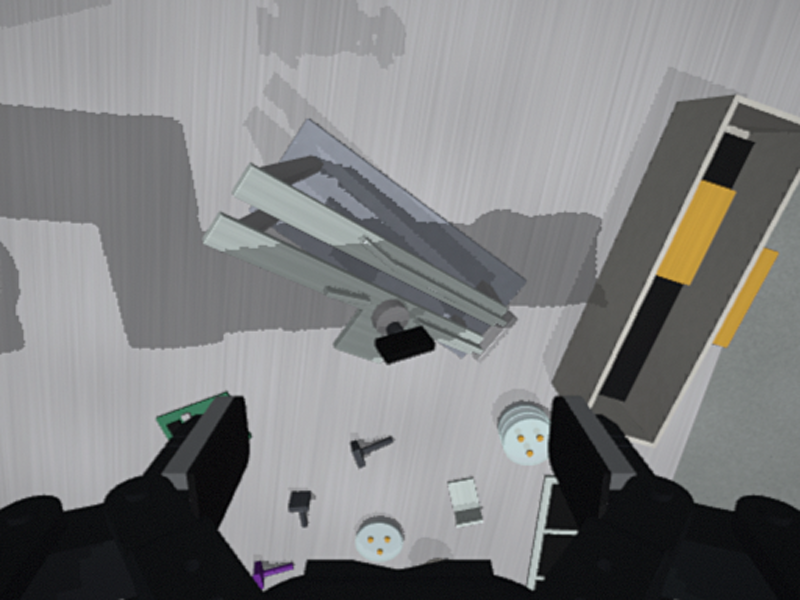

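View pics/wp.png

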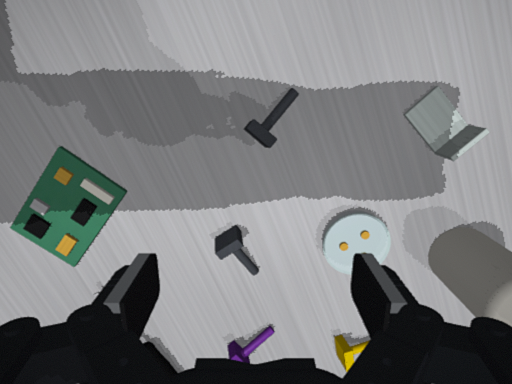

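The wrist view of the chute shows the rails' upper-end corners at (250,165), (233,193), (222,213) and (203,243), the bar at (405,343), and the stop at about (495,338). In the pin view, head A is at (262,133) and head B at (230,242). I'll solve the chute pose and the bar angle from these.

```bash
python3 - <<'E'
from h import *
ct=get_calibration("top"); cw=np.load("pics/wc.npy",allow_pickle=True).item()
T=np.array([[43,440],[92,465],[122,482],[168,503]])/4.615+[95,130]
W=np.array([[250,165],[233,193],[222,213],[203,243]])/1.5625
for n,c,P in(("top",ct,T),("wr",cw,W)):
    X=cast(c,P,.237)[:,:2]; print(n,X.round(4).tolist(),X.mean(0),np.linalg.norm(np.diff(X,axis=0),axis=1),np.degrees(np.arctan2(*(X[-1]-X[0])[::-1]))+90-180)
for n,c,im,box in(("top",ct,"top0",(155,160,190,190)),("wr",cw,"wc",(225,200,290,240))):
    i=cv2.imread(f"pics/{im}.png");m=(i.max(2)<45).astype(np.uint8);x0,y0,x1,y1=box;k=np.zeros_like(m);k[y0:y1,x0:x1]=m[y0:y1,x0:x1]
    q=np.argwhere(k)[:,::-1].astype(np.float32);r=cv2.minAreaRect(q);B=cv2.boxPoints(r);print(n,len(q),r,cast(c,B,.180)[:,:2].round(4).tolist(),cast(c,q.mean(0),.175))
i=cv2.imread("pics/wc.png");o=np.hstack([cv2.resize(i[190:240,225:345],(800,333),interpolation=cv2.INTER_CUBIC)])
cv2.imwrite("pics/barcrop.png",o)
E
```

```text
top [[0.4589, 0.1795], [0.4477, 0.1577], [0.4401, 0.1443], [0.4308, 0.124]] [0.44438587 0.15137325] [0.02455632 0.01534631 0.02235892] -206.88743692000867
wr [[0.4585, 0.1839], [0.4488, 0.1645], [0.4424, 0.1504], [0.4309, 0.1283]] [0.44512852 0.15675176] [0.02167791 0.01549591 0.024897  ] -206.44857084427412
top 118 ((176.0, 171.0), (22.0, 6.0), 90.0) [[0.6073, 0.0566], [0.6071, 0.0433], [0.5571, 0.0424], [0.5573, 0.0557]] [[0.58263853 0.05053433 0.175     ]]
wr 603 ((257.6192932128906, 216.564208984375), (23.46674346923828, 35.726924896240234), 73.3007583618164) [[0.5503, 0.0628], [0.5914, 0.0834], [0.6053, 0.0542], [0.5634, 0.0329]] [[0.57888106 0.05312468 0.175     ]]
```

View pics/barcrop.png

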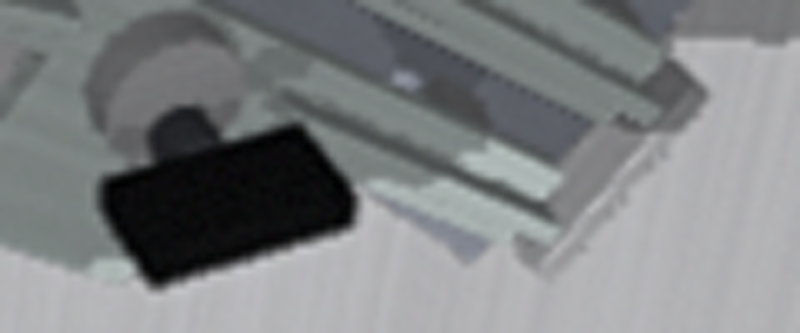

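The chute solution is consistent: the rail ends measure 24/15/24 mm, yaw is about 153.3°, and the predicted bar centre matches both views' mean within 1 mm. Next: the bar angle, the IK checks and the pin poses.

```bash
cat >> h.py <<'E'
YAW=np.radians(153.3); EX=np.array([.672,.0397,.078]); S=np.radians(32)
CR=R.from_euler('z',YAW)*R.from_euler('y',-S)          # chute axes in world
def ch(p): return EX+CR.apply(np.array(p)/1000)        # chute mm -> world
def castpl(c,px,z):
    "pixels onto the plane z mm off the rails, in chute mm"
    px=np.atleast_2d(px).astype(float); Rm=cv2.Rodrigues(np.array(c["rvec"]))[0]; o=-Rm.T@np.ravel(c["tvec"])
    d=np.c_[px,np.ones(len(px))]@np.linalg.inv(c["mtx"]).T@Rm
    o=CR.inv().apply(o-EX)*1000; d=CR.inv().apply(d); return o+d*((z-o[2])/d[:,2])[:,None]
def tool(zdir,ydir):
    z=np.array(zdir)/np.linalg.norm(zdir); y=np.array(ydir)-z*np.dot(z,ydir); y/=np.linalg.norm(y)
    return R.from_matrix(np.c_[np.cross(y,z),y,z])
def bartool(v,s=1): return tool(CR.apply([0,0,-1]),s*CR.apply([-np.sin(v),np.cos(v),0]))
E
python3 - <<'E'
from h import *
c=np.load("pics/wc.npy",allow_pickle=True).item(); ct=get_calibration("top")
f=lambda p:np.array(p)/6.667+[225,190]; g=lambda p:np.array(p)/4.615+[95,130]
print(castpl(c,f([[103,180],[303,125],[355,190],[352,222],[155,288]]),49).round(1).tolist())
print(castpl(ct,g([[360,145],[372,240],[382,145],[392,240]]),40).round(1).tolist())
print("exit check, stop ends (12 off):",castpl(c,f([[705,95],[545,280]]),12).round(1).tolist())
print("rail end chute mm",castpl(c,np.array([[250,165],[233,193],[222,213],[203,243]])/1.5625,0).round(1).tolist())
for s in(1,-1):
  for v in(.3,.6,.9,1.2,1.571):
    q=bartool(v,s).as_quat(); 
    for h in (20,110):
      r=manip.inverse_kinematics(ch([125,30.5,h]),q); print(s,v,h,None if r is None else np.round(r,2))
c=np.load("pics/wp.npy",allow_pickle=True).item(); j=cv2.imread("pics/wp.png"); m=(j.max(2)<80).astype(np.uint8)
for (x,y,w,h) in((235,80,75,75),(205,215,65,70)):
    k=np.zeros_like(m);k[y:y+h,x:x+w]=m[y:y+h,x:x+w]
    hd=cv2.morphologyEx(k,cv2.MORPH_OPEN,np.ones((13,13),np.uint8)); H=np.argwhere(hd)[:,::-1].mean(0) if hd.any() else None
    P=np.argwhere(k)[:,::-1]; t=P[np.argsort(-np.linalg.norm(P-H,axis=1))[:6]].mean(0)
    a,b=cast(c,H,.014)[0],cast(c,t,.0045)[0]; print(H,t,a,b,np.linalg.norm((a-b)[:2]))
E
```

```text
[[167.4, 28.9, 49.0], [135.0, 4.1, 49.0], [112.2, 12.5, 49.0], [107.0, 19.1, 49.0], [139.6, 46.6, 49.0]]
[[103.3, 11.2, 40.0], [152.7, 46.1, 40.0], [97.2, 20.0, 40.0], [147.6, 53.8, 40.0]]
exit check, stop ends (12 off): [[-6.7, -28.0, 12.0], [-5.0, 31.5, 12.0]]
rail end chute mm [[301.2, -33.0, 0.0], [301.1, -11.3, 0.0], [300.5, 4.2, 0.0], [300.9, 29.0, 0.0]]
1 0.3 20 [-0.03  0.76  0.36  1.68  0.22 -3.07]
1 0.3 110 [-0.06  0.85  0.7   1.94  0.21 -3.09]
1 0.6 20 [-0.03  0.76  0.36  1.68  0.22  2.92]
1 0.6 110 [-0.06  0.85  0.7   1.94  0.21  2.89]
1 0.9 20 [-0.03  0.76  0.36  1.68  0.22  2.62]
1 0.9 110 [-0.06  0.85  0.7   1.94  0.21  2.59]
1 1.2 20 [-0.03  0.76  0.36  1.68  0.22  2.32]
1 1.2 110 [-0.06  0.85  0.7   1.94  0.21  2.29]
1 1.571 20 [-0.03  0.76  0.36  1.68  0.22  1.94]
1 1.571 110 [-0.06  0.85  0.7   1.94  0.21  1.92]
-1 0.3 20 [-0.03  0.76  0.36  1.68  0.22  0.07]
-1 0.3 110 [-0.06  0.85  0.7   1.94  0.21  0.05]
-1 0.6 20 [-0.03  0.76  0.36  1.68  0.22 -0.23]
-1 0.6 110 [-0.06  0.85  0.7   1.94  0.21 -0.25]
-1 0.9 20 [-0.03  0.76  0.36  1.68  0.22 -0.53]
-1 0.9 110 [-0.06  0.85  0.7   1.94  0.21 -0.55]
-1 1.2 20 [-0.03  0.76  0.36  1.68  0.22 -0.83]
-1 1.2 110 [-0.06  0.85  0.7   1.94  0.21 -0.85]
-1 1.571 20 [-0.03  0.76  0.36  1.68  0.22 -1.2 ]
-1 1.571 110 [-0.06  0.85  0.7   1.94  0.21 -1.22]
[260.18490566 131.31698113] [295.33333333  90.5       ] [ 0.55834504 -0.16793643  0.014     ] [ 0.59849496 -0.14832866  0.0045    ] 0.04468199778617208Traceback (most recent call last):
  File "<stdin>", line 17, in <module>
TypeError: unsupported operand type(s) for -: 'int' and 'NoneType'
```

Bar angle is about 0.65 rad by both views. Now I'll hover along the bar's axis for a close look.

```bash
python3 - <<'E'
from h import *
q=bartool(.65).as_quat()
hand.set_gripper(.5)
manip.reach(ch([125,30.5,150]),q); manip.move_l(ch([125,30.5,85]),q,.1); manip.sleep(.3)
c=get_calibration("wrist"); i=capture("wrist")[...,::-1]; np.save("pics/wb.npy",c,allow_pickle=True); cv2.imwrite("pics/wb.png",i)
print(get_state()["t"],get_state()["tcp_pos"]-ch([125,30.5,85]),proj(c,[ch([125,30.5,49]),ch([125,30.5,0]),ch([0,0,0]),ch([250,0,0]),ch([202,-7.5,0])]).round())
E
```

```text
6.8167 [ 2.32161075e-04 -1.45583940e-04 -3.98231473e-05] [[256. 225.]
 [255. 198.]
 [339.  17.]
 [130. 295.]
 [154. 246.]]
```

View pics/wb.png

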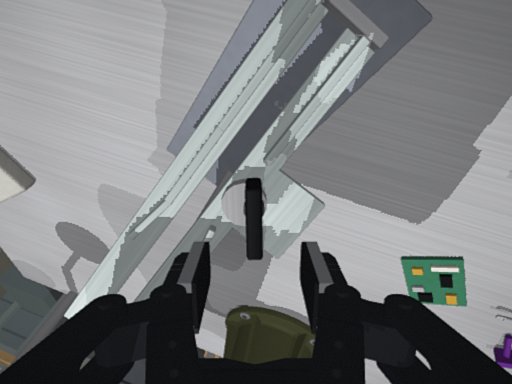

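The bar stands upright in the image at columns 246–263, rows 180–258. Its centre (254.5,221) is within about 1 mm of the predicted (256,225), and the angle fits 0.65. Next: descend, grip and turn.

```bash
python3 - <<'E'
from h import *
manip.move_l(ch([125.5,30,21]),bartool(.65).as_quat(),.06,f_stop=15)
hand.set_gripper(0.0); s=get_state(); print(s["t"],s["gripper_width"],s["force"],s["ft_torque"],CR.inv().apply(s["tcp_pos"]-EX)*1000)
for v in np.linspace(.65,1.571,7)[1:]:
    manip.move_l(ch([125.5,30,21]),bartool(v).as_quat(),.05); s=get_state(); print(round(v,2),s["t"],s["force"].round(1),s["ft_torque"].round(2))
manip.sleep(.2); hand.set_gripper(.5); manip.move_l(ch([125.5,30,85]),None,.12); manip.sleep(.2)
c=get_calibration("wrist"); i=capture("wrist")[...,::-1]; np.save("pics/wb2.npy",c,allow_pickle=True); cv2.imwrite("pics/wb2.png",i)
print(get_state()["t"]); print(proj(c,[ch([125,30.5+d,49]) for d in(-23,0,23)]+[ch([202,0,0])]).round())
k=np.zeros(i.shape[:2],np.uint8);k[150:265,225:285]=i[150:265,225:285].max(2)<45
q=np.argwhere(k)[:,::-1].astype(np.float32);print(cv2.minAreaRect(q))
E
```

```text
8.4417 0.10155284737876717 [ 0.67891435 -1.04708693  0.97769604] [-0.22320069 -0.51666001  0.06713505] [125.33027306  29.98436694  21.39766732]
0.8 8.7417 [ 2.  -2.5  2.7] [-0.29 -0.52  0.11]
0.96 9.0417 [ 2.6 -1.8  3. ] [-0.4  -0.67  0.15]
1.11 9.3417 [ 4.1 -2.9  3.1] [-0.54 -0.69  0.14]
1.26 9.6417 [ 3.3 -3.5  3.8] [-0.6  -0.8   0.19]
1.42 9.9417 [ 3.9 -3.2  3.9] [-0.62 -0.73  0.13]
1.57 10.2417 [ 4.  -3.1  2.8] [-0.58 -0.82  0.14]
11.8
[[258. 190.]
 [258. 227.]
 [258. 263.]
 [146. 158.]]
((256.5, 218.5), (81.0, 17.0), 90.0)
```

View pics/wb2.png

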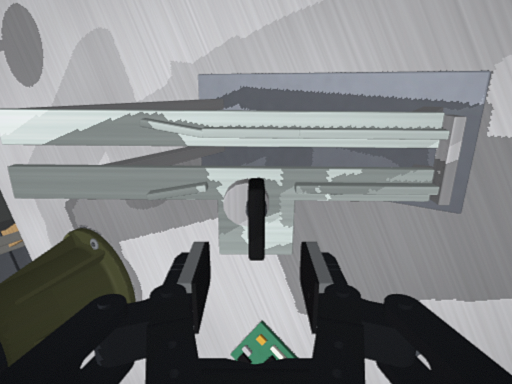

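The bar now stands square across (column 256 throughout), with the slot running horizontally at rows ~145–167. I'll refine the slot line from edge profiles.

```bash
python3 - <<'E'
from h import *
c=np.load("pics/wb2.npy",allow_pickle=True).item(); i=cv2.imread("pics/wb2.png")
g=cv2.GaussianBlur(cv2.cvtColor(i,cv2.COLOR_BGR2GRAY),(9,1),0).astype(int)
for x in(20,50,80,110,130,180,230,300,350,400): print(x,g[100:206:2,x].tolist())
for x in(20,110,400): print(x,castpl(c,[[x,140],[x,170]],0).round(1).tolist())
E
```

```text
20 [194, 193, 193, 195, 108, 228, 233, 232, 235, 236, 235, 236, 232, 223, 217, 218, 218, 221, 220, 221, 214, 215, 184, 197, 196, 196, 196, 196, 196, 194, 193, 196, 117, 110, 134, 130, 133, 137, 134, 135, 132, 130, 132, 133, 134, 135, 134, 130, 129, 158, 195, 194, 195]
50 [195, 194, 192, 152, 86, 199, 219, 216, 222, 225, 221, 222, 219, 216, 215, 217, 217, 219, 219, 224, 186, 132, 129, 185, 183, 182, 182, 182, 182, 183, 182, 185, 132, 105, 136, 131, 134, 138, 135, 136, 134, 131, 132, 133, 134, 136, 137, 132, 130, 145, 182, 180, 179]
80 [179, 180, 171, 84, 89, 190, 218, 214, 221, 224, 220, 221, 217, 215, 216, 178, 132, 134, 135, 139, 135, 133, 129, 182, 180, 180, 180, 180, 180, 180, 180, 182, 151, 101, 137, 131, 134, 139, 136, 138, 134, 132, 133, 133, 134, 134, 138, 134, 132, 126, 139, 140, 139]
110 [175, 175, 91, 92, 89, 177, 219, 213, 219, 188, 143, 136, 134, 134, 134, 133, 134, 134, 135, 139, 136, 134, 130, 182, 182, 181, 183, 185, 187, 191, 192, 163, 88, 104, 139, 132, 134, 138, 136, 137, 133, 133, 133, 134, 134, 133, 138, 136, 134, 130, 144, 143, 143]
130 [182, 163, 92, 94, 91, 159
[... 949 characters left out ...]
97, 145, 149, 155, 160, 160, 155, 162, 139, 136, 136]
350 [95, 95, 95, 96, 95, 93, 181, 201, 198, 202, 204, 205, 199, 155, 101, 182, 190, 185, 187, 177, 199, 192, 201, 192, 89, 100, 108, 108, 108, 108, 107, 108, 109, 106, 120, 199, 197, 151, 139, 140, 138, 121, 97, 130, 136, 132, 131, 151, 156, 162, 151, 140, 141]
400 [94, 96, 95, 95, 95, 92, 144, 196, 191, 194, 198, 197, 195, 191, 113, 155, 189, 181, 183, 164, 196, 190, 192, 196, 94, 92, 92, 92, 92, 93, 93, 94, 94, 96, 104, 137, 135, 143, 164, 163, 155, 129, 96, 120, 161, 153, 155, 149, 158, 159, 154, 102, 140]
20 [[287.1, -12.9, 0.0], [291.6, 8.2, 0.0]]
110 [[225.6, -12.8, 0.0], [228.4, 8.2, 0.0]]
400 [[27.6, -12.7, 0.0], [24.8, 8.3, 0.0]]
```

```bash
python3 - <<'E'
import cv2,numpy as np
i=cv2.imread("pics/wb2.png"); o=np.vstack([cv2.resize(i[95:211,0:200],(800,300),interpolation=cv2.INTER_CUBIC),cv2.resize(i[85:215,290:490],(800,300),interpolation=cv2.INTER_CUBIC)])
cv2.imwrite("pics/wb2c.png",o)
E
```

```text
(no output)
```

View pics/wb2c.png

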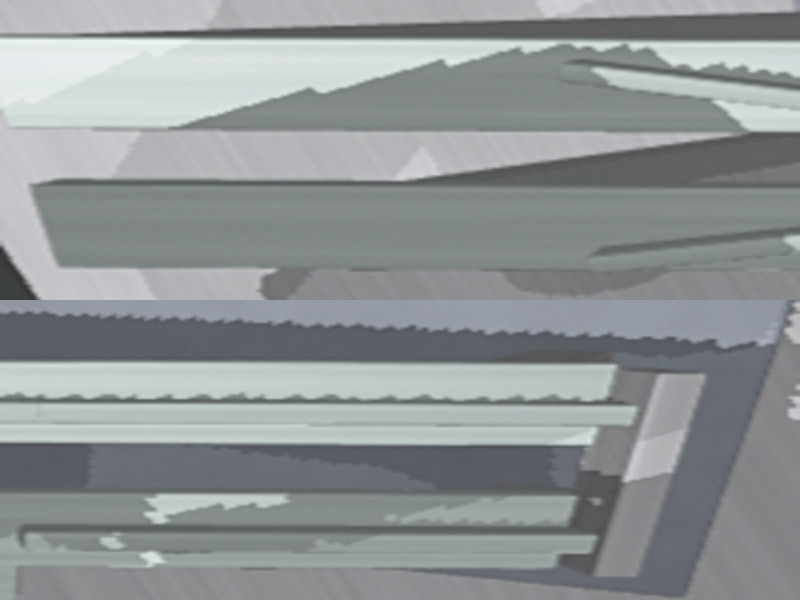

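Slot-edge casts show the middle line 1.5 mm toward −y at the feed and +0.3 mm at the exit. I'll fold that in (yaw 152.9°), then look at each pin from directly overhead.

```bash
cat >> h.py <<'E'
YAW=np.radians(152.9); CR=R.from_euler('z',YAW)*R.from_euler('y',-S); EX=EX+CR.apply([0,.0004,0])
def pinlook(xy,name):
    az=np.arctan2(xy[1],xy[0]); psi=az+np.pi/2; ex=np.array([np.cos(psi),np.sin(psi)])
    manip.reach([*(np.array(xy)-ex*.078),.09],down(psi).as_quat()); manip.sleep(.3)
    c=get_calibration("wrist"); i=capture("wrist")[...,::-1].copy(); cv2.imwrite(f"pics/{name}.png",i)
    u=proj(c,[*xy,.014])[0].astype(int); m=(i.max(2)<75).astype(np.uint8); n,l,st,ce=cv2.connectedComponentsWithStats(m)
    k=min((k for k in range(1,n) if 600<st[k,4]<9000),key=lambda k:np.linalg.norm(ce[k]-u)); b=(l==k).astype(np.uint8)
    hd=cv2.morphologyEx(b,cv2.MORPH_OPEN,cv2.getStructuringElement(cv2.MORPH_ELLIPSE,(19,19)))
    H=np.argwhere(hd)[:,::-1].mean(0); P=np.argwhere(b)[:,::-1]; t=P[np.argsort(-np.linalg.norm(P-H,axis=1))[:12]].mean(0)
    a,e=cast(c,H,.016)[0],cast(c,t,.005)[0]; d=(a-e)[:2]; L=np.linalg.norm(d)
    # head centre from the tip side too: tip + 46 mm along the axis
    w=cv2.minAreaRect(np.argwhere(hd)[:,::-1].astype(np.float32))[1]
    print(name,"head",a[:2].round(4),"tip",e[:2].round(4),"L mm",round(L*1e3,1),"ang",round(np.degrees(np.arctan2(*d[::-1])),1),"head px",np.round(w),st[k,4])
    for p,col in((H,(0,0,255)),(t,(0,255,0))): cv2.circle(i,tuple(np.int32(p)),3,col,-1)
    return a[:2],d/L,i[max(u[1]-90,0):u[1]+110,max(u[0]-130,0):u[0]+130]
E
python3 - <<'E'
from h import *
c=np.load("pics/wp.npy",allow_pickle=True).item(); h2=cast(c,[[230,242]],.014)[0][:2]; print(h2)
hand.set_gripper(.65)
b=pinlook(h2,"p2"); a=pinlook((.5583,-.1679),"p1"); print(get_state()["t"])
cv2.imwrite("pics/pins.png",np.hstack([cv2.resize(x[2],(400,300)) for x in(a,b)])); np.save("pics/pins.npy",[[*a[0],*a[1]],[*b[0],*b[1]]])
for hd,d in((a[0],a[1]),(b[0],b[1])):
  for s in(1,-1):
    q=tool([0,0,-1],s*np.array([-d[1],d[0],0])).as_quat(); r=manip.inverse_kinematics([*hd,.005],q)
    t=np.radians(21); u=CR.apply([1,0,0]);u=np.array([u[0],u[1],0])/np.hypot(u[0],u[1])
    q2=tool(np.sin(t)*u-[0,0,np.cos(t)],s*CR.apply([0,1,0])).as_quat()
    print(s,None if r is None else r.round(2),[None if x is None else np.round(x,2) for x in(manip.inverse_kinematics(ch([250,0,h]),q2) for h in(5,80))])
E
```

```text
[ 0.4931932  -0.25409722]
p2 head [ 0.4923 -0.2533] tip [ 0.5015 -0.2982] L mm 45.9 ang 101.5 head px [27. 43.] 1747
p1 head [ 0.5578 -0.1688] tip [ 0.5978 -0.1474] L mm 45.3 ang -151.9 head px [44. 27.] 1537
14.825
1 [-0.29  0.47 -0.38  0.72  0.    2.36] [array([ 0.14,  0.4 , -0.02,  1.45,  0.21, -2.56]), array([ 0.1 ,  0.45,  0.19,  1.62,  0.2 , -2.6 ])]
-1 [-0.29  0.47 -0.38  0.72  0.   -0.78] [array([ 0.14,  0.4 , -0.02,  1.45,  0.21,  0.58]), array([0.1 , 0.45, 0.19, 1.62, 0.2 , 0.54])]
1 [-0.48  0.42 -0.46  0.69  0.   -2.25] [array([ 0.14,  0.4 , -0.02,  1.45,  0.21, -2.56]), array([ 0.1 ,  0.45,  0.19,  1.62,  0.2 , -2.6 ])]
-1 [-0.48  0.42 -0.46  0.69  0.    0.89] [array([ 0.14,  0.4 , -0.02,  1.45,  0.21,  0.58]), array([0.1 , 0.45, 0.19, 1.62, 0.2 , 0.54])]
```

View pics/pins.png

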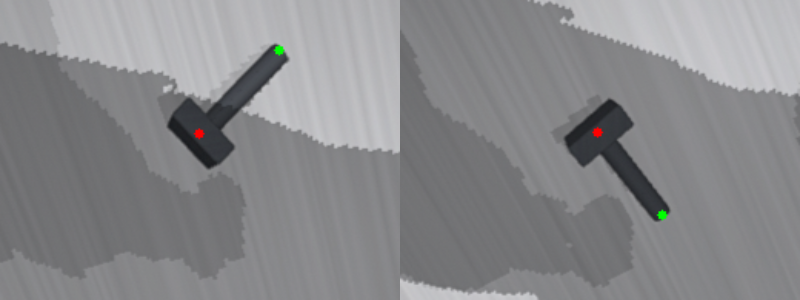

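Both pins are confirmed dark grey, head-to-tip 45–46 mm against 46 expected. I'll feed the first one.

```bash
cat >> h.py <<'E'
def feed(k):
    x,y,dx,dy=np.load("pics/pins.npy")[k]; q=tool([0,0,-1],[dy,-dx,0]).as_quat()
    hand.set_gripper(.65); manip.reach([x,y,.09],q); print("touch",manip.move_l([x,y,.005],q,.08,f_stop=10))
    hand.set_gripper(0.); s=get_state(); print("grip",s["t"],s["gripper_width"],s["tcp_pos"].round(4))
    manip.move_l([x,y,.30],q,.25)
    t=np.radians(21); u=np.array([np.cos(YAW),np.sin(YAW),0]); zt=np.sin(t)*u-[0,0,np.cos(t)]
    q2=tool(zt,-CR.apply([0,1,0])).as_quat(); P=lambda h:ch([250,0,h])+zt*.009
    manip.reach(P(90),q2); manip.move_l(P(35),q2,.1); print("held",get_state()["gripper_width"])
    cv2.imwrite(f"pics/held{k}.png",capture("wrist")[...,::-1])
    f0=get_state()["force"]; print("touch",manip.move_l(P(14.),q2,.04,f_stop=6)); s=get_state(); print("df",(s["force"]-f0).round(1),CR.inv().apply(s["tcp_pos"]-EX).round(4))
    manip.sleep(.2); hand.set_gripper(.6); manip.sleep(.8)
    cv2.imwrite(f"pics/rel{k}.png",capture("wrist")[...,::-1]); cv2.imwrite(f"pics/reltop{k}.png",capture("top")[...,::-1])
    manip.move_l(P(90),q2,.12); manip.sleep(.2); print(get_state()["t"])
    c=get_calibration("wrist"); cv2.imwrite(f"pics/fed{k}.png",capture("wrist")[...,::-1]); print("stop/heads px",proj(c,[ch([0,0,0]),ch([13,0,10]),ch([39,0,10])]).round().tolist())
E
python3 - <<'E'
from h import *
feed(0)
a=[cv2.imread(f"pics/{n}0.png") for n in("held","rel","fed")]+[cv2.resize(cv2.imread("pics/reltop0.png")[130:260,95:225],(512,384))]
cv2.imwrite("pics/f0.png",cv2.resize(np.vstack([np.hstack(a[:2]),np.hstack(a[2:])]),(800,600),interpolation=cv2.INTER_AREA))
E
```

```text
touch False
grip 18.5417 0.28519388059288875 [ 0.5582 -0.1688  0.0057]
held 0.2829358033240177
touch True
df [ 1.6 -1.2  3.2] [2.482e-01 1.000e-04 5.500e-03]
24.8083
stop/heads px [[255.0, 393.0], [255.0, 395.0], [255.0, 379.0]]
```

View pics/f0.png

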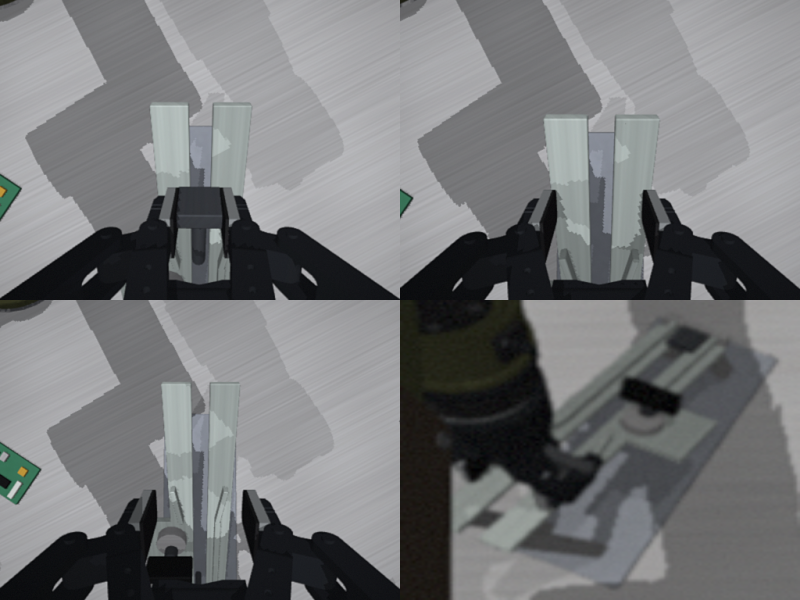

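The first pin released cleanly. The top crop shows its dark head at the stop at (687,338), past the eccentric, with the bar square at (650,395). Now the second pin, then the arm retreats and I check numerically and with the last picture.

```bash
python3 - <<'E'
from h import *
feed(1)
manip.goto_joints([-1.138,.314,-.047,1.21,0,1.571]); manip.sleep(.5); print(get_state()["t"])
T=capture("top")[...,::-1]; Sc=capture("scene")[...,::-1]; cv2.imwrite("pics/topE.png",T); cv2.imwrite("pics/sceneE.png",Sc)
for n,i in(("top",T),("scene",Sc)):
    c=get_calibration(n); print(n,proj(c,[ch([13,0,10]),ch([39,0,10]),ch([125,7.5,49]),ch([125,53.5,49])]).round(1).tolist())
    p=proj(c,[ch([26,0,10])])[0].astype(int); w=26; m=np.zeros(i.shape[:2],np.uint8); m[p[1]-w:p[1]+w,p[0]-w:p[0]+w]=i[p[1]-w:p[1]+w,p[0]-w:p[0]+w].max(2)<70
    nn,l,st,ce=cv2.connectedComponentsWithStats(m); print([(ce[k].round(1).tolist(),castpl(c,ce[k],10)[0].round(0).tolist(),int(st[k,4])) for k in range(1,nn) if st[k,4]>15])
cv2.imwrite("pics/E.png",np.hstack([cv2.resize(T[130:260,95:225],(400,400),interpolation=cv2.INTER_CUBIC),cv2.resize(Sc[80:240,250:410],(400,400),interpolation=cv2.INTER_CUBIC)]))
E
```

```text
touch False
grip 28.1917 0.28649345425512296 [ 0.4927 -0.2535  0.0056]
held 0.2859667258070688
touch True
df [-0.7 -2.7  5.7] [2.483e-01 1.000e-04 5.400e-03]
34.625
stop/heads px [[255.0, 393.0], [255.0, 395.0], [255.0, 379.0]]
37.7083
top [[186.9, 145.8], [181.6, 152.0], [166.7, 163.9], [185.1, 172.8]]
[([183.5, 160.0], [60.0, 17.0, 10.0], 500)]
scene [[349.1, 192.4], [344.0, 182.5], [332.5, 145.9], [315.9, 153.8]]
[([340.4, 185.0], [38.0, 12.0, 10.0], 20)]
```

View pics/E.png

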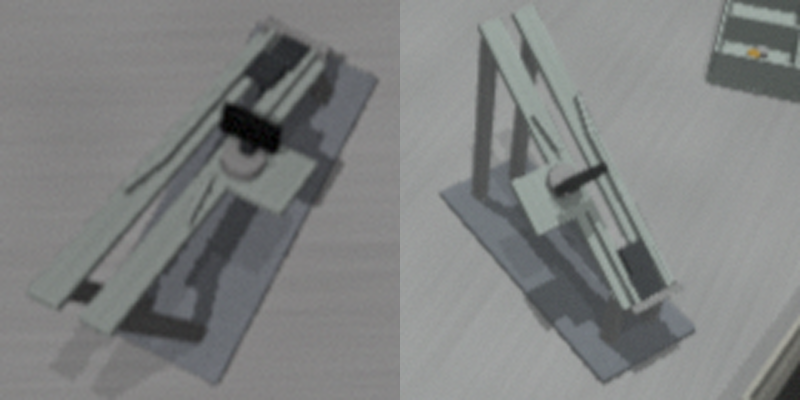

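Both views show a dark flat patch about two heads long at the stop, at (278,60) on the left and (641,268) on the right, lying between the fences. The bar is square across the chute, so I'm handing in.

```bash
python3 -c "
from station import *
manip.job_done(); print(get_state()['t'])"
```

```text
the job is handed in; nothing more can be done
the job is handed in; nothing more can be done
```

I turned the eccentric counter-clockwise from about 0.65 to 1.57 rad, so its bar stands square across the chute. I then fed both dark pins at the feeding place and handed the job in at about 38 s.

**Last checks that agreed:**
- The final top and scene pictures show both heads lying flat, one behind the other at the end stop, as one dark patch about two heads long.
- The bar was still square across and nothing was touching the chute.
- The forces I read while turning the bar and releasing the pins were a few newtons.

**Checks that failed or disagreed:**
- My automatic check of the head positions failed. In the top view the dark mask merged the heads with the bar, and in the scene view it caught only a 20-pixel fragment, so I judged the heads' position by eye.
- The top and wrist cameras disagreed by about 5 mm on the chute's position. I settled that from a close wrist view of the slot edges.
- I saw no sign that the other objects had been disturbed, but I did not check them separately at the end.

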